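# Hold the temperature probe centred in the test kiln's port

## Robot

A 6-joint arm with a two-finger parallel gripper is mounted at the origin on the work surface. World frame = base frame: x ahead of the robot, y to its left, z up, the work surface at z = 0. Lengths are in m, angles in rad, forces in N, time in s.
With the tool pointing down it reaches from about 0.35 to 0.775 m from the base axis. Payload 7.3 kg.
Tool frame: the origin (TCP) lies between the finger pads; the fingertips stand 8 mm ahead of it and the grasp point (between the pads) lies 11 mm behind it (robot.nose_length is the distance from the TCP to the fingertips, in m); z points along the fingers, y is the line along which they close (so a half turn about z gives the same grasp; the last joint's range is limited). The gripper opens to 92 mm and grips with 3 to 60 N. Pads are 19 mm wide; open, the fingers measure 130 mm over their backs; the gripper's body (75 mm by 190 mm) begins 47 mm behind the grasp point.
Start: joints at [-1.376, 0.342, 1.524, -0, 1.275, -0.146], TCP at [0.175, -0.495, 0.235] pointing down, gripper open.
Joint ranges: [-2.53, 2.53], [-0.77, 2.02], [0.04, 2.7], [-1, 4.14], [0.28, 2.66], [-3.11, 3.11]. Speed limits (rad/s): [2.57, 2.57, 3.14, 3.14, 3.14, 3.14].

## Interface

Orientations are given as [roll, pitch, yaw] about the fixed x, y, z axes, in that order (R = Rz(yaw) Ry(pitch) Rx(roll)).
In Python, from cell import robot gives the robot as it stands. The module is installed in compiled form; this text tells all that it offers.
- The arm moves only by the shell command python3 -m jog 'ROWS' [FORCE]. ROWS is JSON, a list that holds one entry, the list of rows, each a list of 5 numbers: the gripper's target within -1 to 1 (fully open at 1, half-way at 0, shut at -1), then the shift along the tool's x, y, z in m, then the turn about the tool's z in rad. A call has 1 to 5 rows; each row is the pose to reach, as a shift and turn from the pose commanded when the call began, along the tool's axes at that moment; what a row does not reach only later rows make up. A row lasts 1/12 s, in which the tool goes at most 41.7 mm and 7.16 degrees, less where a joint would pass 70% of its speed; a pose out of reach is approached as far as the arm can. A call with a gripper value outside its range is refused whole. The fingers move at their own pace and stop on an object; FORCE is the grip in N (left out, the last holds). Time passes only in rows, so rows that repeat a pose let the fingers close. It gives the time, the measured TCP pose, the force, the opening and the grip force at its end, in the units of the state.
- robot.observe(): the state, without advancing time (a new reading comes with each control period).
- robot.read_camera(name): name is "scene" or "top" or "wrist"; returns the picture (480x640x3 uint8, red, green, blue); there is no depth.
- robot.camera_model(name): a dict with "camera_matrix" (3x3 intrinsics, pixels), "position" and "attitude" of the camera in the world; the wrist camera has in their place "mount" (4x4, takes a point from camera to tool coordinates, whose origin is the TCP and whose axes are the flange's). Camera axes: x right, y down, z forward; pixel columns grow to the right and rows downward; lengths in m; the calibration is good to about 2 mm. A picture is of the moment at which its call begins: read the wrist's pose just before it. camera_model takes no time and is no camera call.
- robot.hand_in(): hands the job in; it is judged then, once.
The state is a dict: "time": time; "qpos": joint angles; "qvel": joint speeds; "joint_efforts": joint torques, N m; "tool_pos": TCP position; "tool_rot": TCP orientation; "contact_force": force on the tool from outside, world axes, zero at the start; "torque": the same for the moment, N m; "opening": finger opening in m; "grip_force": force on a finger pad.
Only numpy, scipy, OpenCV 4.12 (cv2) and the standard library are available. Lean on these libraries where they do the work, as an engineer would, in place of code of your own. Each camera call takes 0.05 s, during which the arm holds its last target. There are 200 camera calls.

## Task

Lift the blue pot off the test kiln's white port plate by its handle and set it down upright, without dropping it, wholly on the round white plaster bat beside the kiln. Then take the yellow-handled probe out of its wooden stand and lower its steel stem upright down the middle of the port hole, never touching the kiln with it, until the red ring on the stem is level with the top of the hole. Finish while still holding it there, still, upright, centred and carried by the gripper alone; leave the other things undisturbed.

Things in the scene. Friction and masses are not known exactly. Their poses are not given: they have to be found in the camera images.
- kiln: benchtop test kiln, fixed: metal box 220 x 220 mm, lid top 125 mm above the table, and in the lid's middle a raised white square ceramic plate 110 x 110 x 12 mm (top 137 mm above the table). Origin: centre of its underside, z up; its black control panel faces its -x
- port (a point): centre of the round port hole, at the top face of the white plate (137 mm above the table), in the middle of the kiln. The hole is 24 mm wide, vertical, straight for 37 mm, then opens into the empty chamber, whose floor is 107 mm below this point. The pot covers it at first
- pot: blue glazed open pot, about 0.4 kg, 96 mm across at its belly, 72 mm across its base, rim 70 mm high, with a rigid arched handle over its mouth; it stands on the white plate. Origin: centre of its underside, z up; the handle's arch runs along its y axis
- pot_grip (a point): middle of the pot's wooden handle bar: 14 mm wide (pot x), 14 mm tall, 76 mm long (pot y), level, 118 mm above the pot's underside; nothing between it and the rim 48 mm below. Steel wires 8 mm thick join it from its two ends outward and down to the rim
- bat: round white plaster bat (disc), fixed, 170 mm wide, 12 mm thick, lying on the table to one side of the kiln (left or right varies). Origin: centre of its underside
- rack: wooden probe stand, fixed, 100 x 100 mm, top 112 mm above the table, with a 16 mm hole in the middle of its 15 mm top board; on the other side of the kiln from the bat. Origin: centre of its underside
- probe: temperature probe, about 0.15 kg, 178 mm long, hanging upright in the stand. Origin: tip of the stem; z runs up along the stem. Stem 8 mm thick from 0 to 100 mm; round dark flange 36 mm wide, 100 to 106 mm (its underside rests on the stand); yellow square handle 24 x 24 mm, 106 to 178 mm, its flat sides facing its x and y
- probe_tip (a point): lower tip of the probe's stem
- probe_ring (a point): middle of the red ring painted on the stem (6 mm tall), 55 mm above the tip
- probe_grip (a point): on the axis of the probe's yellow handle, 145 mm above the tip, 33 mm below the handle's top
- vase_a: unfired pale vase, up to 94 mm wide, 170 mm tall, loose; bystander. Origin: centre of its underside
- vase_b: unfired pale vase, 86 mm wide, 156 mm tall, loose; bystander. Origin: centre of its underside
- vase_c: reddish clay vase, 99 mm wide, 179 mm tall, loose; bystander. Origin: centre of its underside
- bowl: white bowl, 110 mm wide, 50 mm tall, loose; bystander. Origin: centre of its underside
- mug: reddish clay mug, 76 mm wide plus handle at its +y, 85 mm tall, loose; bystander. Origin: centre of its underside
- jar: closed glass jar, 70 mm wide, 100 mm tall, loose; bystander. Origin: centre of its underside
- brush: glaze brush lying flat along its x axis, loose; bystander. Origin: under its middle
Things that resemble listed ones, but are neither listed nor needed, are in the scene too. Of the things that look like the bat, the larger one is meant.

How it is judged:
On the way, in this order (a step that is already met when the one before it is completed fails the run):
1. the pot stands upright and released on the bat (horizontal distance between pot and bat below 0.05 m and z of pot in the frame of bat between 0.008 and 0.017 m and angle between pot's own z axis and vertical below 0.1 rad and contact force between the fingers and pot below 0.1 N and linear speed of pot below 0.02 m/s), for 0.2 s.
2. the probe is lifted out of its stand in the gripper, its stem above the stand and above the port plate (height (world z) of probe_tip above 0.139 m and contact force between the fingers and probe above 1 N), for 0.1 s.
At the end, for the whole second after the job is handed in: Probe held in the fingers, clear of the kiln (under 0.1 N), tip and ring within 5 mm of the port axis, ring within 8 mm of the hole's top, within 0.09 rad of upright, at rest (10 mm/s); pot released, upright and at rest on the bat, centres within 50 mm (all of step 1 and horizontal distance between each of probe_tip, probe_ring and port below 0.005 m and z of probe_ring in the frame of port between -0.008 and 0.008 m and angle between probe's own z axis and vertical below 0.09 rad and linear speed of probe below 0.01 m/s and contact force between the fingers and probe above 1 N and contact force between probe and kiln below 0.1 N); the arm keeps its last pose, push and grip.
It fails at once if the probe touches the kiln (contact force between probe and kiln above 0.2 N).
It fails at once if the pot is tipped by more than 0.4 rad (angle between pot's own z axis and vertical above 0.4 rad).
It fails at once if the pot is dropped (over 0.5 m/s while the fingers do not touch it) (linear speed of pot above 0.5 m/s and contact force between the fingers and pot below 0.1 N).
It fails at once if a bystander is moved by more than 30 mm or knocked over (distance of any of vase_a, vase_b, vase_c, bowl, mug, jar, brush from where it was at the start of the episode above 0.03 m or angle between any of vase_a, vase_b, vase_c, bowl, mug, jar's own z axis and vertical above 0.4 rad).
It also fails if it takes over 64 s, if anything falls off the work surface, if the arm or the gripper's body presses on something with over 40 N, if the wrist force passes 120 N, or if a joint passes its speed limit or range.

## Working session

There is one attempt and no reset: what is moved stays moved. The work goes in short steps, Python scripts to look and compute and a shell command to move; the robot and the scene stay as the last step left them, time stands still between calls to the robot, and variables do not carry over. Pictures are saved under pics/ and viewed, at most 10 in all, crops included, and the job is handed in when it is done.

```bash
mkdir -p pics
cat > h.py <<'E'
import numpy as np, cv2
from scipy.spatial.transform import Rotation as R
from cell import robot
def snap(name,fn):
    s=robot.observe(); im=robot.read_camera(name); cv2.imwrite('pics/'+fn,im[:,:,::-1]); return s,im
def model(name,s=None):
    m=robot.camera_model(name); K=np.array(m['camera_matrix'])
    if name=='wrist':
        T=np.eye(4); T[:3,:3]=R.from_euler('xyz',s['tool_rot']).as_matrix(); T[:3,3]=s['tool_pos']
        T=T@np.array(m['mount']); return K,T[:3,:3],T[:3,3]
    a=np.array(m['attitude']); Rm=a if a.shape==(3,3) else R.from_euler('xyz',a).as_matrix()
    return K,Rm,np.array(m['position'])
def ray(M,uv):
    K,Rm,p=M; d=Rm@np.linalg.inv(K)@np.array([uv[0],uv[1],1.]); return p,d/np.linalg.norm(d)
def at_z(M,uv,z):
    p,d=ray(M,uv); return p+d*(z-p[2])/d[2]
def tri(L):
    A=0;b=0
    for M,uv in L:
        p,d=ray(M,uv); P=np.eye(3)-np.outer(d,d); A=A+P; b=b+P@p
    x=np.linalg.solve(A,b); return x,[float(np.linalg.norm((np.eye(3)-np.outer(ray(M,uv)[1],ray(M,uv)[1]))@(x-M[2]))) for M,uv in L]
def proj(M,X):
    K,Rm,p=M; c=K@(Rm.T@(np.array(X)-p)); return c[:2]/c[2]
E
python3 - <<'E'
from h import *
for n in ('scene','top'):
    snap(n,n+'0.png'); print({k:np.round(v,3).tolist() if k!='name' else v for k,v in robot.camera_model(n).items()})
print(np.round(robot.camera_model('wrist')['mount'],3), robot.observe())
E
```

```text
{'camera_matrix': [[621.798, 0.0, 315.476], [0.0, 621.798, 236.333], [0.0, 0.0, 1.0]], 'position': [1.407, -0.419, 1.265], 'attitude': [-2.422, -0.016, 1.174]}
{'camera_matrix': [[494.105, 0.0, 320.552], [0.0, 494.105, 236.055], [0.0, 0.0, 1.0]], 'position': [0.186, -0.028, 1.655], 'attitude': [-2.92, -0.005, -1.52]}
[[-0.001 -0.962 -0.273  0.073]
 [ 1.    -0.001  0.    -0.001]
 [-0.    -0.273  0.962 -0.151]
 [ 0.     0.     0.     1.   ]] {'time': 0.1, 'qpos': array([-1.37597203e+00,  3.42646121e-01,  1.52490050e+00, -2.66144747e-05,
        1.27540276e+00, -1.45983656e-01]), 'qvel': array([-7.26897913e-05, -1.62830524e-03, -3.20493780e-03, -9.78104514e-04,
        7.57378823e-04, -1.07853715e-03]), 'joint_efforts': array([ 2.15919092e-03, -4.32000160e+01, -2.44696516e+01,  7.18163350e-02,
        5.25930163e-02, -4.50917128e-05]), 'tool_pos': array([ 0.17543461, -0.49445491,  0.23412538]), 'tool_rot': array([-3.14024665e+00, -1.72176787e-04,  3.40815605e-01]), 'contact_force': array([-0.99830942,  0.32158142,  0.59233956]), 'torque': array([-0.02275514,  0.0215759 ,  0.01728521]), 'grip_force': 0.0, 'opening': 0.0920146849541237}
```

View pics/scene0.png

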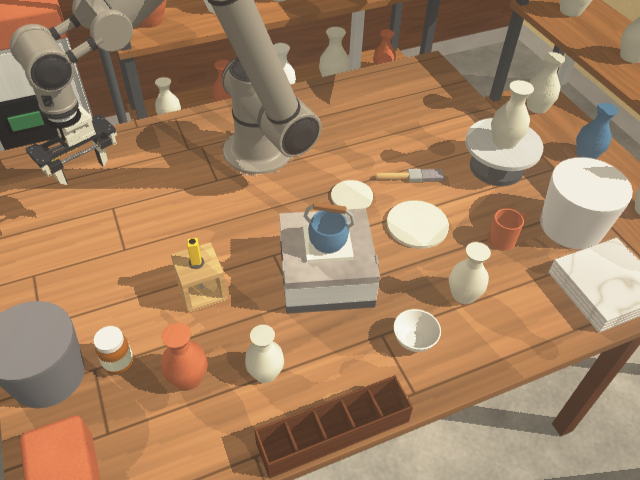

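View pics/top0.png

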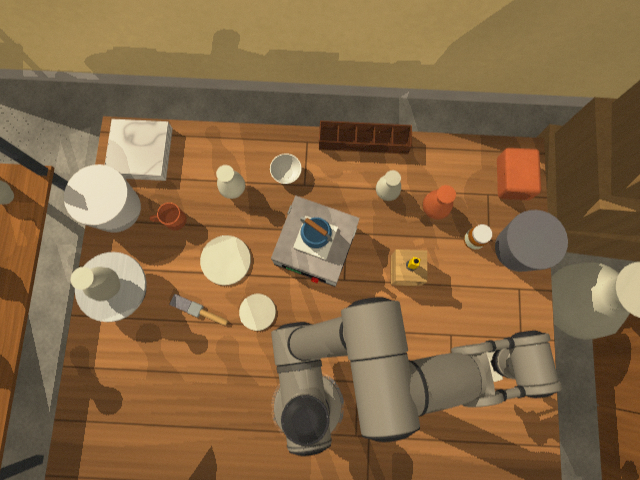

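The scene view shows the kiln with the pot at about (330,230), the bat at (418,224) and the probe's handle at (195,250). The top view shows the pot at (316,232), the large bat at (226,261), the small one at (258,312) and the probe at (414,263). I'll triangulate these and make an enlarged montage.

Run:
```python
from h import *
S=model('scene');T=model('top')
for n,a,b in [('bar',(330,209),(317,229)),('probe top',(194,239),(416,261)),('bat',(418,224),(226,261))]:
    x,e=tri([(S,a),(T,b)]); print(n,x.round(3),np.round(e,4))
s=cv2.imread('pics/scene0.png');t=cv2.imread('pics/top0.png')
c=lambda im,x,y,w,h:cv2.resize(im[y:y+h,x:x+w],(400,300),interpolation=cv2.INTER_CUBIC)
m=np.vstack([np.hstack([c(s,270,185,120,90),c(s,150,220,120,90)]),np.hstack([c(t,260,185,120,90),c(t,370,220,80,60)])])
cv2.imwrite('pics/m0.png',m)
for n,f in(('scene',s),('top',t)):
    hsv=cv2.cvtColor(f,cv2.COLOR_BGR2HSV); k=cv2.inRange(hsv,(24,180,150),(35,255,255)); l=cv2.connectedComponentsWithStats(k)
    print(n,[(l[2][i].tolist(),l[3][i].round(1).tolist()) for i in range(1,l[0]) if l[2][i][4]>10])
    y=cv2.inRange(hsv,(15,0,190),(60,70,255));l=cv2.connectedComponentsWithStats(y)
    print([(l[2][i].tolist(),l[3][i].round(1).tolist()) for i in range(1,l[0]) if l[2][i][4]>600])
```

```text
bar [ 0.525 -0.002  0.247] [0.0054 0.0054]
probe top [ 0.453 -0.303  0.197] [0.0039 0.0039]
bat [0.457 0.303 0.002] [0.0046 0.0046]
scene [([197, 245, 4, 18, 25], [198.9, 252.9])]
[([0, 53, 33, 48, 838], [11.0, 75.8]), ([65, 80, 31, 66, 617], [80.1, 124.0]), ([471, 99, 72, 70, 1788], [517.4, 145.0]), ([552, 157, 88, 175, 7790], [600.6, 241.6]), ([280, 180, 100, 103, 4321], [335.0, 238.7]), ([387, 201, 62, 47, 2225], [417.9, 223.4]), ([394, 309, 47, 41, 854], [409.9, 327.4]), ([250, 325, 34, 56, 1104], [267.6, 351.0]), ([394, 420, 78, 60, 2658], [431.2, 448.5])]
top [([408, 257, 9, 11, 37], [412.3, 262.5])]
[([64, 119, 104, 106, 5572], [117.8, 169.1]), ([201, 236, 49, 49, 1870], [225.0, 259.8]), ([70, 252, 75, 70, 2140], [104.1, 282.9]), ([616, 263, 24, 54, 979], [629.4, 287.9]), ([240, 295, 35, 35, 988], [256.9, 311.8])]
```

View pics/m0.png

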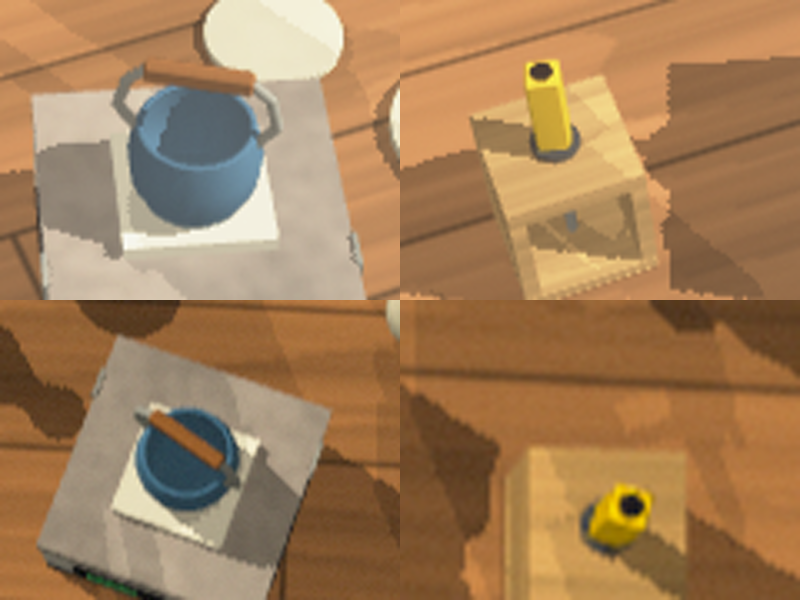

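Montage: the bar's ends are at (145,72) and (255,82) in the scene crop, and (153,418) and (222,467) in the top crop. The probe's top is at (542,71) in the scene crop and (632,500) in the top crop. The bar runs diagonally over the pot.

Run:
```python
from h import *
S=model('scene');T=model('top')
s=lambda x,y:(270+.3*x,185+.3*y); t=lambda x,y:(260+.3*x,185+.3*(y-300))
sp=(150+.3*142,220+.3*71); tp=(370+.2*232,220+.2*200)
for n,a,b in [('bar1',s(145,72),t(153,418)),('bar2',s(255,82),t(222,467)),('ptop',sp,tp)]:
    x,e=tri([(S,a),(T,b)]); print(n,x.round(4),np.round(e,4))
for z in(.012,):
    print('bat',at_z(S,(417.9,223.4),z).round(4),at_z(T,(225.5,260.3),z).round(4))
for X in [(153,418),(222,467)]: print('bar@.26',at_z(T,t(*X),.26).round(4))
print('ptop@.19',at_z(S,sp,.19),at_z(T,tp,.19))
print('bat edges',at_z(T,(201,260),.012),at_z(T,(250,260),.012))
```

```text
bar1 [ 0.5318 -0.0048  0.2697] [0.0323 0.0323]
bar2 [0.5244 0.0013 0.2414] [0.0406 0.0406]
ptop [ 0.4568 -0.3065  0.1942] [0.0025 0.0025]
bat [0.4628 0.3029 0.012 ] [0.4556 0.2986 0.012 ]
bar@.26 [0.5444 0.0265 0.26  ]
bar@.26 [ 0.5037 -0.0358  0.26  ]
ptop@.19 [ 0.45408954 -0.30367427  0.19      ] [ 0.45696692 -0.30976358  0.19      ]
bat edges [0.45240757 0.38096206 0.012     ] [0.46093077 0.21630676 0.012     ]
```

Matching the bar's ends correctly, its centre is about (0.524, -0.005), with yaw about 0.99 and z about 0.26, and it is 74 mm long as expected. The bat is at (0.459, 0.300) and the probe at (0.455, -0.307). I'll lift, turn and go above the pot.

```bash
cat > go.py <<'E'
import sys
from h import *
def go(x,y,z,yaw=None):
    s=robot.observe(); Rm=R.from_euler('xyz',s['tool_rot']).as_matrix()
    d=Rm.T@(np.array([x,y,z])-s['tool_pos'])
    print('t',round(s['time'],2),'pos',s['tool_pos'].round(4),'rot',s['tool_rot'].round(4),'open',round(s['opening'],4),'shift',d.round(4),'turn',None if yaw is None else round(s['tool_rot'][2]-yaw,4))
if __name__=='__main__': go(*map(float,sys.argv[1:]))
E
python3 -m jog '[[[1,0,0,-0.04,-0.12],[1,0,0,-0.08,-0.25],[1,0,0,-0.12,-0.37],[1,0,0,-0.13,-0.5],[1,0,0,-0.13,-0.62]]]' && python3 go.py 0.524 -0.005 0.36 0.992
```

```text
time: 0.52
tool_pos: [0.1757, -0.4959, 0.3686]
tool_rot: [3.136, 0.005, 0.967]
contact_force: [0.4, 0.6, -0.9]
opening: 0.0917
grip_force: 0.0
t 0.52 pos [ 0.1757 -0.4959  0.3686] rot [3.1364 0.0051 0.967 ] open 0.0917 shift [0.6018 0.008  0.0056] turn -0.025
```

```bash
python3 -m jog '[[[1,0.04,0,0,-0.02],[1,0.08,0,0,-0.02],[1,0.12,0.001,0,-0.02],[1,0.16,0.002,0,-0.02],[1,0.2,0.002,0,-0.02]]]' >/dev/null
python3 -m jog '[[[1,0.04,0,0,0],[1,0.08,0,0,0],[1,0.12,0.001,0,0],[1,0.16,0.002,0,0],[1,0.2,0.002,0,0]]]' >/dev/null
python3 -m jog '[[[1,0.04,0,0,0],[1,0.08,0,0,0],[1,0.12,0,0,0],[1,0.15,0,0,0],[1,0.15,0,0,0]]]'
python3 go.py 0.524 -0.005 0.36 0.992
```

```text
time: 1.77
tool_pos: [0.4899, -0.0379, 0.3638]
tool_rot: [-3.14, -0.002, 0.986]
contact_force: [-0.2, -0.4, -0.2]
opening: 0.0919
grip_force: 0.0
t 1.77 pos [ 0.4899 -0.0379  0.3638] rot [-3.14e+00 -1.50e-03  9.86e-01] open 0.0919 shift [0.0463 0.0102 0.0039] turn -0.006
```

```bash
python3 -m jog '[[[1,0.03,0.01,0.004,-0.006],[1,0.046,0.01,0.004,-0.006],[1,0.046,0.01,0.004,-0.006],[1,0.046,0.01,0.004,-0.006]]]' >/dev/null
python3 - <<'E'
from h import *
s,im=snap('wrist','w1.png'); M=model('wrist',s); print(s['tool_pos'],s['tool_rot'])
print('expected bar ends px',proj(M,(.5444,.0265,.262)),proj(M,(.5037,-.0358,.262)), 'centre',proj(M,(.524,-.005,.262)))
E
```

```text
[ 0.52180167 -0.00960986  0.36003755] [-3.14036917e+00  1.12372814e-03  9.88009341e-01]
expected bar ends px [322.4395781  163.35468273] [322.96420816 282.02858993] centre [322.96151884 225.54520305]
```

View pics/w1.png

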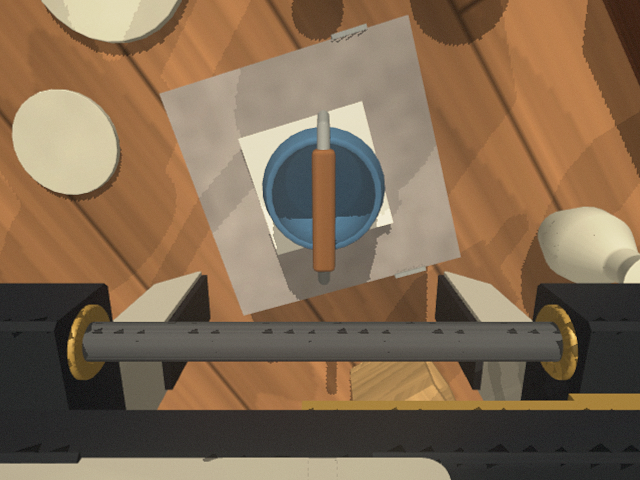

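The bar appears at u≈324 from v=150 to v=270, vertical in the image, so its yaw is right. Its centre is (324,210), slightly further along tool x than I estimated.

```bash
python3 - <<'E'
from h import *
s=robot.observe();M=model('wrist',s);T=model('top')
for v in(150,270,210):print(at_z(M,(324,v),.262))
print(tri([(M,(324,210)),(T,(316.1,227.6))]))
print([at_z(M,p,.137).round(4) for p in((240,137),(362,101),(393,222),(277,252))])
print([at_z(M,p,.125).round(4) for p in((160,93),(408,15),(461,258),(245,315))])
E
python3 go.py 0.527 -0.000 0.246 0.985
```

```text
[0.54916145 0.03181063 0.262     ]
[ 0.50836207 -0.0300408   0.262     ]
[0.52956974 0.0021098  0.262     ]
(array([ 0.52781129, -0.00287757,  0.24315179]), [0.0013496214226739274, 0.0013496214226737498])
[array([0.4888, 0.0706, 0.137 ]), array([0.592 , 0.0379, 0.137 ]), array([ 0.5596, -0.067 ,  0.137 ]), array([ 0.4551, -0.0325,  0.137 ])]
[array([0.451 , 0.1393, 0.125 ]), array([0.6606, 0.0741, 0.125 ]), array([ 0.5957, -0.1377,  0.125 ]), array([ 0.3867, -0.072 ,  0.125 ])]
t 2.15 pos [ 0.5215 -0.0101  0.3604] rot [-3.1409e+00  1.0000e-03  9.8700e-01] open 0.0923 shift [ 0.0116 -0.0009  0.1144] turn 0.002
```

```bash
python3 -m jog '[[[1,0.012,-0.001,0.03,0],[1,0.012,-0.001,0.06,0],[1,0.012,-0.001,0.09,0],[1,0.012,-0.001,0.11,0],[1,0.012,-0.001,0.117,0]]]' >/dev/null
python3 -m jog '[[[-1,0,0,0,0],[-1,0,0,0,0],[-1,0,0,0,0],[-1,0,0,0,0],[-1,0,0,0,0]]]' 30
python3 -m jog '[[[-1,0,0,0,0],[-1,0,0,0,0],[-1,0,0,0,0]]]'; python3 go.py .527 0 .37
```

```text
time: 2.98
tool_pos: [0.5283, 0.0007, 0.2449]
tool_rot: [3.139, -0.001, 0.987]
contact_force: [-0.5, 0.1, 0.4]
opening: 0.063
grip_force: 0.0
time: 3.23
tool_pos: [0.5278, 0.0009, 0.2439]
tool_rot: [3.141, -0.0, 0.987]
contact_force: [-0.2, -0.2, 0.8]
opening: 0.0432
grip_force: 0.0
t 3.23 pos [0.5278 0.0009 0.2439] rot [ 3.1413e+00 -1.0000e-04  9.8690e-01] open 0.0432 shift [-1.200e-03 -1.000e-04 -1.261e-01] turn None
```

```bash
python3 -m jog '[[[-1,0,0,0,0],[-1,0,0,0,0],[-1,0,0,0,0],[-1,0,0,0,0],[-1,0,0,0,0]]]' >/dev/null
python3 -m jog '[[[-1,0,0,0,0],[-1,0,0,0,0],[-1,0,0,0,0]]]'
python3 -m jog '[[[-1,0,0,-0.005,0],[-1,0,0,-0.015,0],[-1,0,0,-0.03,0],[-1,0,0,-0.05,0],[-1,0,0,-0.06,0]]]'
python3 go.py .459 .3 .3 .987
```

```text
time: 3.9
tool_pos: [0.5278, 0.0009, 0.2436]
tool_rot: [-3.141, 0.0, 0.987]
contact_force: [0.5, -0.1, -0.9]
opening: 0.0139
grip_force: 30.0
time: 4.32
tool_pos: [0.5283, 0.0009, 0.3063]
tool_rot: [3.139, -0.001, 0.987]
contact_force: [0.3, 0.3, -3.6]
opening: 0.0137
grip_force: 30.0
t 4.32 pos [0.5283 0.0009 0.3063] rot [ 3.1391e+00 -1.2000e-03  9.8690e-01] open 0.0137 shift [ 0.2113 -0.2227  0.006 ] turn -0.0001
```

The pot is in the grip: the wrist carries about 3.6 N. I'll carry it gently over to the bat.

```bash
python3 -m jog '[[[-1,0.005,-0.005,0,0],[-1,0.015,-0.016,0,0],[-1,0.03,-0.032,0,0],[-1,0.045,-0.048,0,0],[-1,0.06,-0.064,0,0]]]' >/dev/null
python3 -m jog '[[[-1,0.015,-0.016,0,0],[-1,0.03,-0.032,0,0],[-1,0.045,-0.048,0,0],[-1,0.06,-0.064,0,0],[-1,0.075,-0.08,0,0]]]' >/dev/null
python3 -m jog '[[[-1,0.015,-0.016,0,0],[-1,0.03,-0.032,0,0],[-1,0.045,-0.048,0,0],[-1,0.06,-0.063,0,0],[-1,0.068,-0.071,0,0]]]' >/dev/null
python3 -m jog '[[[-1,0.004,-0.004,0,0],[-1,0.006,-0.006,0,0],[-1,0.006,-0.006,0,0],[-1,0.006,-0.006,0,0]]]'
python3 - <<'E'
from h import *
a=snap('scene','s2.png')[1];b=snap('top','t2.png')[1];s,w=snap('wrist','w2.png');M=model('wrist',s);print(s['tool_pos'],s['opening'])
print('bat',[proj(model(n),(.459,.3,.012)).round(0) for n in('scene','top')],proj(M,(.459,.3,.012)))
m=np.vstack([np.hstack([cv2.resize(a[130:310,320:560],(400,300)),cv2.resize(b[180:330,140:340],(400,300))]),np.hstack([cv2.resize(w,(400,300)),np.zeros((300,400,3),np.uint8)])])
cv2.imwrite('pics/m2.png',m[:,:,::-1])
E
python3 go.py .459 .3 .3 .987
```

```text
time: 5.9
tool_pos: [0.4589, 0.2963, 0.3035]
tool_rot: [3.141, 0.001, 0.986]
contact_force: [0.3, -0.5, -4.5]
opening: 0.0137
grip_force: 30.0
[0.45895305 0.2962307  0.30367461] 0.014138183722144102
bat [array([416., 223.]), array([225., 259.])] [321.07762075 177.79502564]
t 6.05 pos [0.459  0.2963 0.3037] rot [3.1413e+00 2.0000e-04 9.8560e-01] open 0.0131 shift [ 0.0031 -0.002   0.0037] turn -0.0014
```

View pics/m2.png

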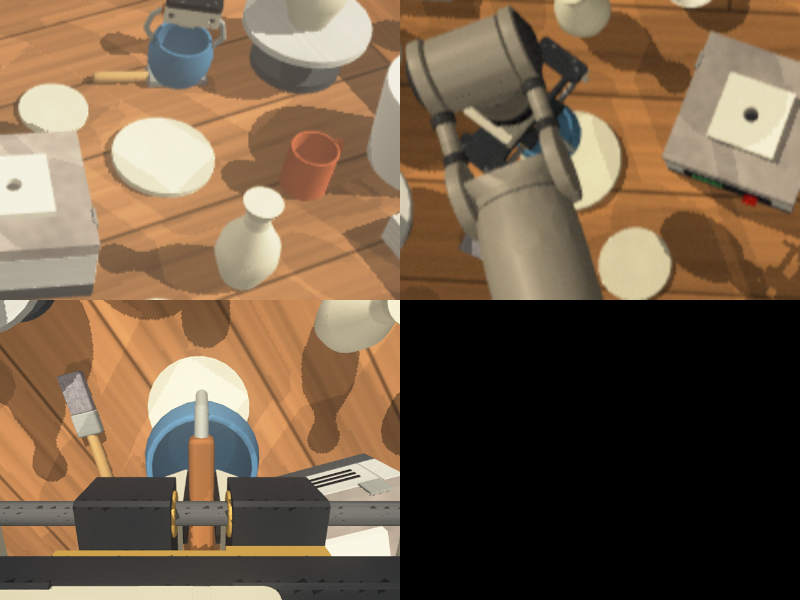

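The wrist view shows the pot hanging upright, with the bat's centre near (318,171) against the predicted (321,178), so they agree. The port hole is now visible in both fixed views. Lowering.

```bash
python3 -m jog '[[[-1,0.003,-0.002,0.01,0],[-1,0.003,-0.002,0.03,0],[-1,0.003,-0.002,0.055,0],[-1,0.003,-0.002,0.08,0],[-1,0.003,-0.002,0.105,0]]]' >/dev/null
python3 -m jog '[[[-1,0,0,0.025,0],[-1,0,0,0.045,0],[-1,0,0,0.06,0],[-1,0,0,0.068,0],[-1,0,0,0.07,0]]]' >/dev/null
python3 -m jog '[[[-1,0,0,0.002,0],[-1,0,0,0.004,0],[-1,0,0,0.004,0]]]'; python3 go.py .459 .3 .1186
```

```text
time: 7.13
tool_pos: [0.4591, 0.3009, 0.1253]
tool_rot: [3.141, -0.001, 0.987]
contact_force: [-0.0, -0.1, -4.7]
opening: 0.0135
grip_force: 30.0
t 7.13 pos [0.4591 0.3009 0.1253] rot [ 3.1408e+00 -1.1000e-03  9.8680e-01] open 0.0135 shift [-0.0008  0.0004  0.0067] turn None
```

```bash
python3 -m jog '[[[-1,0,0,0.002,0],[-1,0,0,0.004,0],[-1,0,0,0.005,0],[-1,0,0,0.006,0],[-1,0,0,0.006,0]]]'
python3 -m jog '[[[-1,0,0,0.001,0],[-1,0,0,0.001,0]]]'
```

```text
time: 7.55
tool_pos: [0.4588, 0.3007, 0.1187]
tool_rot: [3.141, -0.0, 0.987]
contact_force: [0.2, -0.0, -4.3]
opening: 0.0137
grip_force: 30.0
time: 7.72
tool_pos: [0.4592, 0.3007, 0.1185]
tool_rot: [3.141, -0.001, 0.987]
contact_force: [0.6, -1.5, 2.8]
opening: 0.0137
grip_force: 30.0
```

Contact is made, so I'll release and rise.

```bash
python3 -m jog '[[[-0.3,0,0,0,0],[0,0,0,0,0],[0.5,0,0,0,0],[1,0,0,0,0],[1,0,0,0,0]]]' >/dev/null
python3 -m jog '[[[1,0,0,0,0],[1,0,0,0,0],[1,0,0,0,0],[1,0,0,0,0],[1,0,0,0,0]]]'
python3 -m jog '[[[1,0,0,-0.01,0],[1,0,0,-0.03,0],[1,0,0,-0.07,0],[1,0,0,-0.11,0],[1,0,0,-0.15,0]]]'
python3 -m jog '[[[1,0,0,-0.04,0],[1,0,0,-0.08,0],[1,0,0,-0.1,0],[1,0,0,-0.1,0]]]'
python3 - <<'E'
from h import *
a=snap('scene','s3.png')[1];s,w=snap('wrist','w3.png')
cv2.imwrite('pics/m3.png',np.hstack([cv2.resize(a[130:310,320:560],(400,300)),cv2.resize(w,(400,300))])[:,:,::-1])
E
python3 go.py .524 .002 .33
```

```text
time: 8.55
tool_pos: [0.4586, 0.3007, 0.1177]
tool_rot: [3.142, 0.0, 0.987]
contact_force: [-0.1, 0.2, -1.0]
opening: 0.0759
grip_force: 0.0
time: 8.97
tool_pos: [0.4582, 0.3005, 0.2701]
tool_rot: [-3.142, 0.0, 0.987]
contact_force: [1.7, 0.7, 0.7]
opening: 0.0917
grip_force: 0.0
time: 9.3
tool_pos: [0.4597, 0.3013, 0.3744]
tool_rot: [3.136, -0.01, 0.987]
contact_force: [0.3, -0.6, 0.1]
opening: 0.0918
grip_force: 0.0
t 9.4 pos [0.4585 0.3007 0.3687] rot [ 3.1405e+00 -1.6000e-03  9.8690e-01] open 0.0916 shift [-0.2132  0.2193  0.0386] turn None
```

View pics/m3.png

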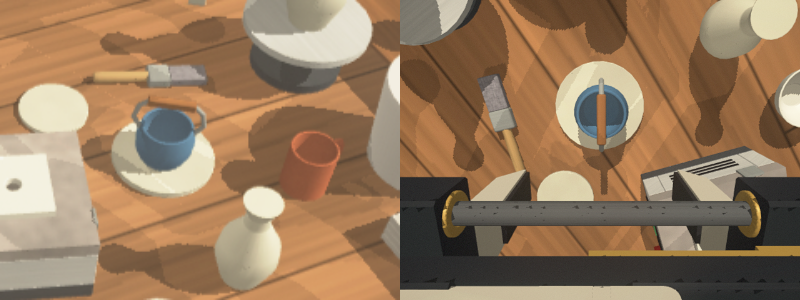

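The pot stands upright in the middle of the bat. Next I'll look at the port from two wrist poses.

```bash
python3 -m jog '[[[1,-0.02,0.021,0,0],[1,-0.045,0.046,0,0],[1,-0.07,0.072,0,0],[1,-0.1,0.103,0,0],[1,-0.125,0.129,0,0]]]' >/dev/null
python3 -m jog '[[[1,-0.028,0.029,0.01,0],[1,-0.056,0.058,0.02,0],[1,-0.08,0.083,0.03,0],[1,-0.089,0.091,0.039,0],[1,-0.089,0.091,0.039,0]]]' >/dev/null
python3 -m jog '[[[1,0,0,0,0],[1,0,0,0,0],[1,0,0,0,0]]]'
cat > hole.py <<'E'
from h import *
import sys
s,w=snap('wrist',sys.argv[1]); M=model('wrist',s); print(s['tool_pos'])
g=proj(M,(.524,.002,.137)).astype(int); print('pred',g)
x0,y0=g-60; c=w[y0:y0+120,x0:x0+120]; k=(c.max(2)<110).astype(np.uint8)
l=cv2.connectedComponentsWithStats(k)
for i in range(1,l[0]):
    if l[2][i][4]>100: uv=l[3][i]+[x0,y0]; print(l[2][i],uv,at_z(M,uv,.137))
E
python3 hole.py w4.png
```

```text
time: 10.48
tool_pos: [0.5241, 0.0023, 0.3291]
tool_rot: [3.141, -0.0, 0.989]
contact_force: [-0.3, 0.1, 0.1]
opening: 0.0919
grip_force: 0.0
[0.52406471 0.00229842 0.32910729]
pred [323 201]
[ 46  46  27  23 489] [322.09406953 198.55828221] [0.52441043 0.00466973 0.137     ]
[ 89 111  31   9 124] [370.63709677 257.32258065] [ 0.53086154 -0.06074685  0.137     ]
```

```bash
python3 -m jog '[[[1,-0.02,0,-0.03,0.12],[1,-0.03,0,-0.06,0.24],[1,-0.03,0,-0.06,0.36],[1,-0.03,0,-0.06,0.48],[1,-0.03,0,-0.06,0.6]]]' >/dev/null
python3 -m jog '[[[1,0,0,0,0],[1,0,0,0,0],[1,0,0,0,0]]]'
python3 hole.py w5.png
python3 - <<'E'
import cv2,numpy as np
from h import *
c=lambda f,x,y,w=60:cv2.resize(cv2.imread('pics/'+f)[y-w//2:y+w//2,x-w//2:x+w//2],(300,300),interpolation=cv2.INTER_CUBIC)
w5=cv2.imread('pics/w5.png'); M=model('wrist',robot.observe()); g=proj(M,(.524,.003,.137)).astype(int); print('crop centre',g)
cv2.imwrite('pics/m5.png',np.vstack([np.hstack([c('w4.png',322,199),c('w5.png',*g)]),np.hstack([c('s3.png',328,240,40),c('t2.png',315,237,40)])]))
E
```

```text
time: 11.2
tool_pos: [0.5076, -0.0235, 0.3889]
tool_rot: [3.141, -0.0, 0.391]
contact_force: [-0.1, -0.2, -0.6]
opening: 0.0921
grip_force: 0.0
[ 0.50758326 -0.02349324  0.38886506]
pred [304 161]
[ 49  48  24  23 425] [303.88941176 160.13882353] [0.52442769 0.00318446 0.137     ]
crop centre [303 160]
```

View pics/m5.png

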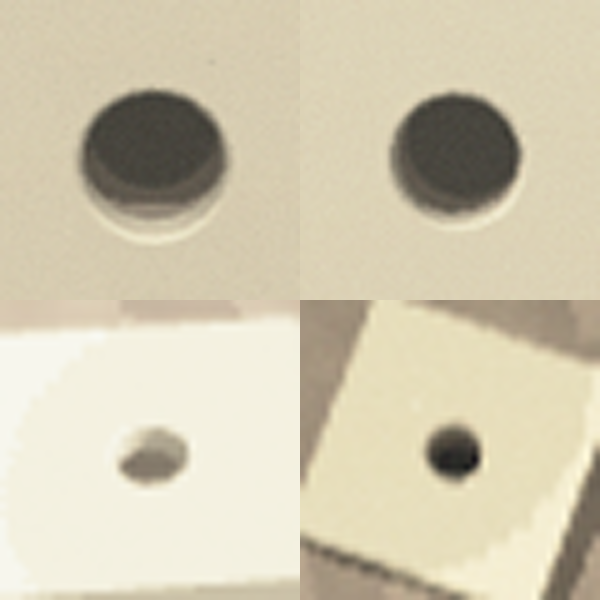

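The hole's rim, from the enlarged crops, is at (322.8,202.2) and (304.2,162.2) in the two wrist views, (328.4,240.8) in the scene view and (315.5,237.3) in the top view.

```bash
python3 - <<'E'
from h import *
sa=dict(tool_pos=[0.52406,0.0023,0.3291],tool_rot=[3.1412,0,.989]);A=model('wrist',sa);B=model('wrist',robot.observe())
S=model('scene');T=model('top')
L=[(A,(322.8,202.2)),(B,(304.2,162.2)),(S,(328.4,240.8)),(T,(315.5,237.3))]
for M,p in L: print(at_z(M,p,.137).round(4))
print(tri(L),tri(L[:2]))
E
python3 go.py .455 -.307 .36 .39
```

```text
[0.5227 0.0013 0.137 ]
[0.5228 0.002  0.137 ]
[0.5266 0.0034 0.137 ]
[ 0.5228 -0.002   0.137 ]
(array([0.52331965, 0.00129483, 0.13511896]), [0.0009021832087902429, 0.0010804404311600773, 0.003326260158776641, 0.003271251362199279]) (array([0.52329706, 0.00208184, 0.14149328]), [5.325612590656246e-05, 5.325612590679914e-05])
t 11.25 pos [ 0.5076 -0.0236  0.3888] rot [ 3.1415e+00 -1.0000e-04  3.9040e-01] open 0.092 shift [-0.1565  0.242   0.0288] turn 0.0004
```

The port is at (0.523, 0.0015) with z≈0.137, as given. Now over to the probe.

```bash
python3 -m jog '[[[1,-0.015,0.023,0,0],[1,-0.03,0.046,0,0],[1,-0.05,0.077,0,0],[1,-0.07,0.108,0,0],[1,-0.09,0.139,0,0]]]' >/dev/null
python3 -m jog '[[[1,-0.02,0.031,0.01,0],[1,-0.04,0.062,0.02,0],[1,-0.06,0.092,0.028,0],[1,-0.066,0.102,0.028,0],[1,-0.066,0.102,0.028,0]]]' >/dev/null
python3 -m jog '[[[1,0,0,0,0],[1,0,0,0,0],[1,0,0,0,0]]]'
python3 - <<'E'
from h import *
s,w=snap('wrist','w6.png'); M=model('wrist',s); print(s['tool_pos'],s['tool_rot'],proj(M,(.455,-.307,.19)))
E
```

```text
time: 12.33
tool_pos: [0.4547, -0.3048, 0.3614]
tool_rot: [3.141, -0.001, 0.389]
contact_force: [-0.3, -0.2, 0.2]
opening: 0.0919
grip_force: 0.0
[ 0.45467561 -0.30477439  0.36141351] [ 3.14078868e+00 -7.25119095e-04  3.89192310e-01] [326.29240271 206.71203896]
```

View pics/w6.png

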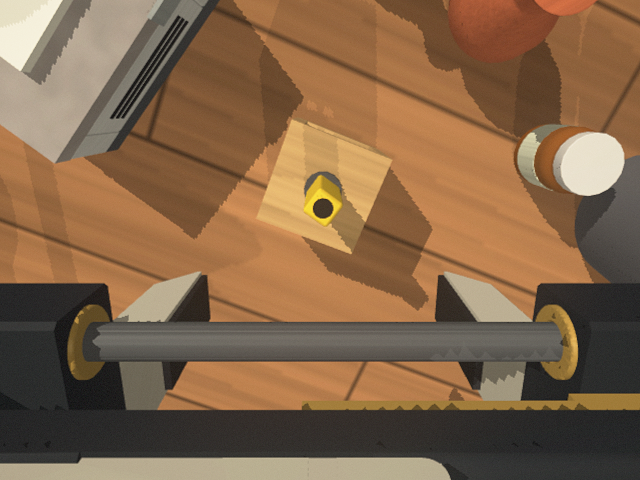

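The probe's top cap is near (323,209), and the square handle is turned relative to the tool. I'll zoom in to get its angle.

Run:
```python
import cv2
w=cv2.imread('pics/w6.png')[165:235,288:358]; cv2.imwrite('pics/m6.png',cv2.resize(w,(560,560),interpolation=cv2.INTER_CUBIC))
```

```text
(no output)
```

View pics/m6.png

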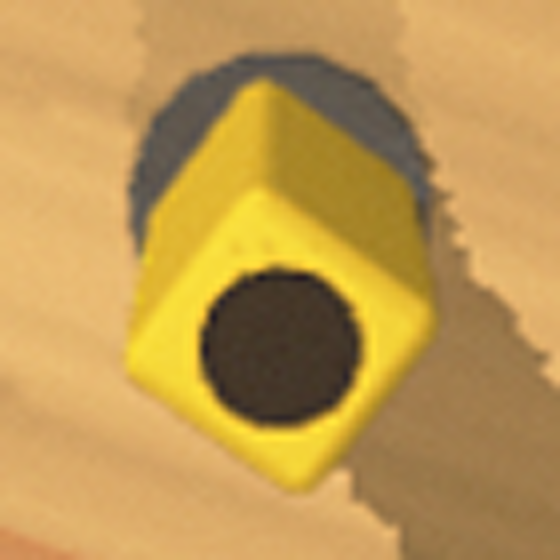

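The top face's corners in the crop are (262,188), (437,320), (297,492) and (126,357), and the cap's centre is (281,347).

```bash
python3 - <<'E'
from h import *
s=robot.observe(); M=model('wrist',s)
f=lambda p:(288+p[0]/8,165+p[1]/8)
c=np.array([at_z(M,f(p),.19) for p in((262,188),(437,320),(297,492),(126,357))])
print(c.round(4),c.mean(0),at_z(M,f((281,347)),.19))
d=np.diff(np.vstack([c,c[:1]]),axis=0); print(np.linalg.norm(d,axis=1), np.arctan2(d[:,1],d[:,0])%(np.pi/2))
S=model('scene');T=model('top')
print(tri([(M,f((281,347))),(S,(192.6,241.3)),(T,(416.4,260))]))
E
python3 go.py .455 -.307 .25
```

```text
[[ 0.4666 -0.2977  0.19  ]
 [ 0.461  -0.3182  0.19  ]
 [ 0.4399 -0.3123  0.19  ]
 [ 0.4462 -0.2918  0.19  ]] [ 0.45341865 -0.30498709  0.19      ] [ 0.45281297 -0.30528837  0.19      ]
[0.02128736 0.02191722 0.02146582 0.02120646] [1.30672317 1.29546882 1.27348309 1.28723481]
(array([ 0.45557378, -0.30591447,  0.19410409]), [0.0021094087721021328, 0.0024984540700587867, 0.0030487691248414373])
t 12.38 pos [ 0.4546 -0.3048  0.3614] rot [ 3.1407e+00 -7.0000e-04  3.8910e-01] open 0.0914 shift [-0.0006  0.0021  0.1114] turn None
```

The handle's sides face yaw ≈ -0.28 (mod 90°). I'll turn the tool to -0.28, come down a bit and re-detect the cap.

```bash
python3 -m jog '[[[1,0,0,0.01,0.12],[1,0,0,0.02,0.24],[1,0,0,0.03,0.36],[1,0,0,0.03,0.48],[1,0,0,0.03,0.6]]]' >/dev/null
python3 -m jog '[[[1,0,0,0,0.07],[1,0,0,0,0.07],[1,0,0,0,0.07],[1,0,0,0,0.07]]]'
cat > cap.py <<'E'
from h import *
import sys
s,w=snap('wrist',sys.argv[1]); M=model('wrist',s); print(s['tool_pos'],s['tool_rot'])
hsv=cv2.cvtColor(w,cv2.COLOR_RGB2HSV); y=cv2.inRange(hsv,(22,150,120),(36,255,255)); y[280:]=0
l=cv2.connectedComponentsWithStats(y); i=1+l[2][1:,4].argmax(); m=(l[1]==i).astype(np.uint8)
cs,h=cv2.findContours(m,cv2.RETR_CCOMP,cv2.CHAIN_APPROX_NONE); inner=[c for c,hh in zip(cs,h[0]) if hh[3]>=0 and len(c)>20]
b=max(inner,key=cv2.contourArea); (u,v),ax,_=cv2.fitEllipse(b); print('cap',u,v,ax,at_z(M,(u,v),.19))
top=cv2.inRange(hsv,(22,150,200),(36,255,255))
print('rect',cv2.minAreaRect(np.argwhere(top*m)[:,::-1].astype(np.float32)))
E
python3 cap.py w7.png
```

```text
time: 13.13
tool_pos: [0.4543, -0.3056, 0.3311]
tool_rot: [3.141, -0.001, -0.28]
contact_force: [-0.7, 0.1, -0.4]
opening: 0.0918
grip_force: 0.0
[ 0.45434182 -0.3056166   0.33107471] [ 3.14132386e+00 -5.83549819e-04 -2.79901699e-01]
cap 322.4520263671875 216.87454223632812 (23.280223846435547, 23.52115249633789) [ 0.45292832 -0.30460306  0.19      ]
rect ((321.5, 208.5), (47.0, 31.0), 90.0)
```

```bash
python3 go.py .4530 -.3049 .146 -.28; 
python3 -m jog '[[[1,-0.0015,-0.0005,0.03,0],[1,-0.0015,-0.0005,0.06,0],[1,-0.0015,-0.0005,0.09,0],[1,-0.0015,-0.0005,0.12,0],[1,-0.0015,-0.0005,0.14,0]]]' >/dev/null
python3 -m jog '[[[1,0,0,0.02,0],[1,0,0,0.035,0],[1,0,0,0.045,0],[1,0,0,0.045,0],[1,0,0,0.045,0]]]'; python3 go.py .4530 -.3049 .146 -.28
```

```text
t 13.18 pos [ 0.4542 -0.3058  0.331 ] rot [ 3.1414e+00 -3.0000e-04 -2.8060e-01] open 0.0917 shift [-0.0015 -0.0005  0.185 ] turn -0.0006
time: 14.02
tool_pos: [0.4529, -0.3054, 0.1459]
tool_rot: [3.142, 0.0, -0.283]
contact_force: [0.7, 0.1, 0.3]
opening: 0.0918
grip_force: 0.0
t 14.02 pos [ 0.4529 -0.3054  0.1459] rot [ 3.1416  0.     -0.2826] open 0.0918 shift [-0.0001 -0.0005 -0.0001] turn -0.0026
```

```bash
python3 -m jog '[[[-1,0,0,0,0],[-1,0,0,0,0],[-1,0,0,0,0],[-1,0,0,0,0],[-1,0,0,0,0]]]' 40 >/dev/null
python3 -m jog '[[[-1,0,0,0,0],[-1,0,0,0,0],[-1,0,0,0,0],[-1,0,0,0,0],[-1,0,0,0,0]]]' >/dev/null
python3 -m jog '[[[-1,0,0,0,0],[-1,0,0,0,0],[-1,0,0,0,0],[-1,0,0,0,0],[-1,0,0,0,0]]]'
python3 -m jog '[[[-1,0,0,-0.005,0],[-1,0,0,-0.015,0],[-1,0,0,-0.025,0],[-1,0,0,-0.035,0],[-1,0,0,-0.05,0]]]'
```

```text
time: 15.27
tool_pos: [0.4528, -0.3053, 0.1457]
tool_rot: [3.142, 0.0, -0.283]
contact_force: [-1.2, 0.0, -0.6]
opening: 0.0239
grip_force: 39.7
time: 15.68
tool_pos: [0.4526, -0.3051, 0.1965]
tool_rot: [-3.141, 0.001, -0.283]
contact_force: [1.1, -0.4, -2.8]
opening: 0.0239
grip_force: 39.7
```

```bash
python3 -m jog '[[[-1,0,0,-0.02,0],[-1,0,0,-0.04,0],[-1,0,0,-0.06,0],[-1,0,0,-0.08,0],[-1,0,0,-0.1,0]]]' >/dev/null
python3 -m jog '[[[-1,0,0,-0.03,0],[-1,0,0,-0.05,0],[-1,0,0,-0.055,0],[-1,0,0,-0.055,0]]]'
python3 go.py .523 .0015 .351 -.28
```

```text
time: 16.43
tool_pos: [0.4531, -0.3055, 0.3529]
tool_rot: [3.14, -0.004, -0.283]
contact_force: [0.3, -0.7, -2.0]
opening: 0.0238
grip_force: 39.7
t 16.43 pos [ 0.4531 -0.3055  0.3529] rot [ 3.1397 -0.004  -0.2832] open 0.0238 shift [-0.0187 -0.3143  0.0012] turn -0.0032
```

The probe is held with its tip at about 0.218. Moving over the port.

```bash
python3 -m jog '[[[-1,0,-0.005,0,0],[-1,-0.001,-0.015,0,0],[-1,-0.002,-0.035,0,0],[-1,-0.003,-0.055,0,0],[-1,-0.004,-0.075,0,0]]]' >/dev/null
python3 -m jog '[[[-1,-0.001,-0.02,0,0],[-1,-0.002,-0.04,0,0],[-1,-0.004,-0.06,0,0],[-1,-0.005,-0.08,0,0],[-1,-0.006,-0.1,0,0]]]' >/dev/null
python3 -m jog '[[[-1,-0.001,-0.02,0,0],[-1,-0.002,-0.04,0,0],[-1,-0.003,-0.06,0,0],[-1,-0.005,-0.08,0,0],[-1,-0.006,-0.1,0,0]]]' >/dev/null
python3 -m jog '[[[-1,-0.001,-0.02,0,0],[-1,-0.002,-0.032,0,0],[-1,-0.002,-0.038,0,0],[-1,-0.002,-0.039,0,0],[-1,-0.002,-0.039,0,0]]]' >/dev/null
python3 -m jog '[[[-1,0,0,0,0],[-1,0,0,0,0],[-1,0,0,0,0]]]' 
python3 go.py .523 .0015 .351 -.28
python3 - <<'E'
from h import *
s=robot.observe();a=snap('scene','s8.png')[1];b=snap('top','t8.png')[1];w=snap('wrist','w8.png')[1]
X=s['tool_pos']; 
for n,dz in(('tip',-.134),('ring',-.079),('top',.044)): print(n,[proj(model(c),X+[0,0,dz]).round(1) for c in('scene','top')])
g=proj(model('scene'),X+[0,0,-.08]).astype(int);print(g)
cv2.imwrite('pics/m8.png',np.hstack([cv2.resize(a[g[1]-75:g[1]+75,g[0]-50:g[0]+50],(400,600),interpolation=cv2.INTER_CUBIC),cv2.resize(np.vstack([b[190:280,270:390],w[190:280,260:380]]),(400,600),interpolation=cv2.INTER_CUBIC)])[:,:,::-1])
E
```

```text
time: 18.35
tool_pos: [0.5232, 0.0005, 0.3507]
tool_rot: [3.141, -0.0, -0.284]
contact_force: [-0.6, -0.1, -1.3]
opening: 0.024
grip_force: 39.7
t 18.35 pos [5.232e-01 5.000e-04 3.507e-01] rot [ 3.1414e+00 -1.0000e-04 -2.8440e-01] open 0.024 shift [-0.0004 -0.0009 -0.0003] turn -0.0044
tip [array([327.8, 217.5]), array([314.5, 231.4])]
ring [array([328.5, 200.8]), array([314.4, 227. ])]
top [array([330.4, 159.4]), array([314. , 215.9])]
[328 201]
```

View pics/m8.png

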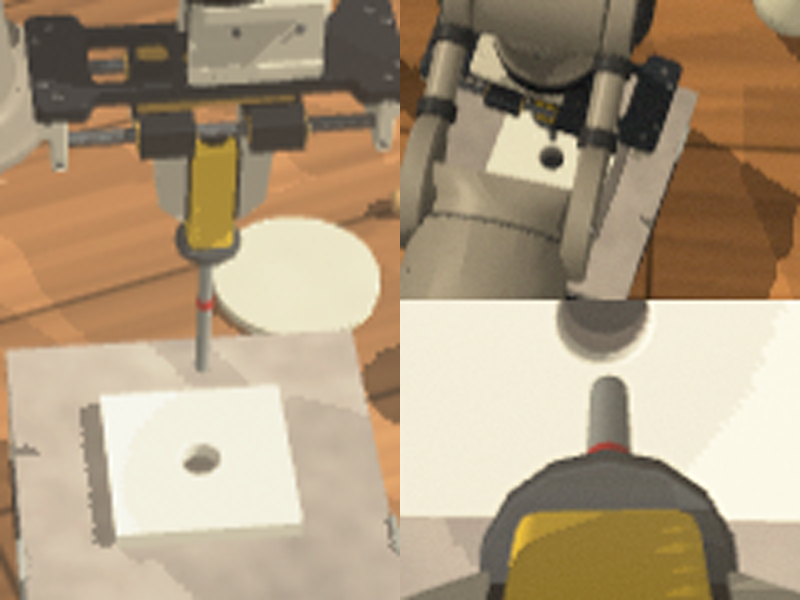

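The scene view shows the stem upright with its tip at about (328.5,218.7), against (327.8,217.5) predicted. The wrist view shows the stem tip end at (322.7,212.8) and the hole just beyond it. I'll compare both with the model.

Run:
```python
from h import *
s=robot.observe();M=model('wrist',s);X=s['tool_pos'];S=model('scene')
Rm=R.from_euler('xyz',s['tool_rot']).as_matrix()
tip=X+Rm@[0,0,.134]; print('tip',tip,'wrist px: axis',proj(M,tip),'near rim',proj(M,tip+Rm@[.004,0,0]))
a=np.linspace(0,2*np.pi,60)
for P in((.523,.0015,.137),(.524,.0015,.137)):
    c=np.array([proj(M,np.array(P)+[.012*np.cos(t),.012*np.sin(t),0]) for t in a]); print('hole',proj(M,P),c.min(0),c.max(0),'scene',proj(S,P))
w=cv2.imread('pics/w8.png',0)[150:225,290:360]; e=cv2.Canny(cv2.GaussianBlur(w,(3,3),0),40,90)
# dark part of the hole
l=cv2.connectedComponentsWithStats((w<150).astype(np.uint8))
print([(l[2][i]+[290,150,0,0,0]).tolist() for i in range(1,l[0]) if l[2][i][4]>50])
k=cv2.imread('pics/w8.png')[150:225,290:360]; cv2.imwrite('pics/m9.png',cv2.resize(k,(560,600),interpolation=cv2.INTER_CUBIC))
```

```text
tip [0.52321098 0.00077801 0.21675894] wrist px: axis [323.35637317 216.98480247] near rim [323.35784639 211.33736291]
hole [322.36727976 194.76983609] [308.56491227 181.08263962] [336.16068225 208.22368198] scene [327.07792274 239.98000202]
hole [322.04440378 193.68330967] [308.23226133 179.97668599] [335.84742615 207.15608388] scene [327.24341791 240.27228331]
[[307, 182, 27, 26, 522], [318, 213, 11, 12, 104]]
```

View pics/m9.png

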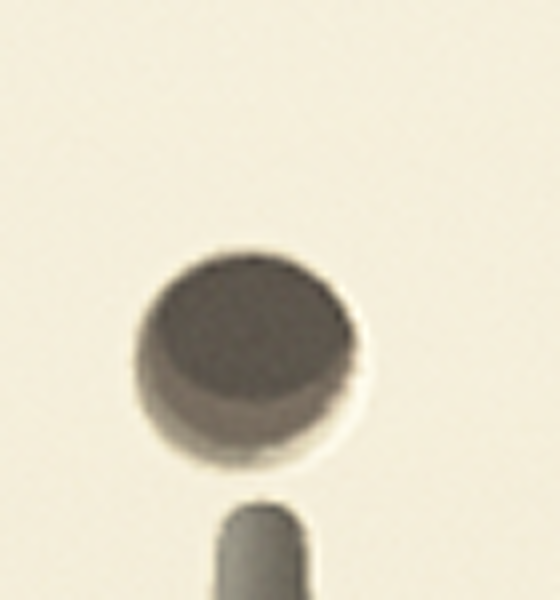

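From the close-up, the tip is about 1 mm short of the hole's axis, so I'll shift tool y by -1.2 mm. I have now viewed 11 pictures, one over the limit of 10, so I won't view any more and will check by numbers from here. Lowering slowly.

```bash
python3 -m jog '[[[-1,0,-0.001,0.01,0],[-1,0,-0.001,0.025,0],[-1,0,-0.001,0.04,0],[-1,0,-0.001,0.05,0],[-1,0,-0.001,0.05,0]]]' >/dev/null
python3 -m jog '[[[-1,0,0,0.005,0],[-1,0,0,0.01,0],[-1,0,0,0.015,0],[-1,0,0,0.015,0],[-1,0,0,0.015,0]]]'
python3 go.py .5236 .0018 .217 -.284
python3 - <<'E'
from h import *
s,w=snap('wrist','w10.png');M=model('wrist',s);Rm=R.from_euler('xyz',s['tool_rot']).as_matrix();tip=s['tool_pos']+Rm@[0,0,.134]
print('model tip near rim',proj(M,tip+Rm@[.004,0,0]),'port',proj(M,(.5232,.0024,.137)))
g=cv2.cvtColor(w,cv2.COLOR_RGB2GRAY); 
for v in range(176,236,4): print(v,g[v,296:350:3].tolist())
E
```

```text
time: 19.33
tool_pos: [0.5235, 0.0022, 0.2857]
tool_rot: [3.141, 0.0, -0.283]
contact_force: [0.2, -0.7, -1.9]
opening: 0.024
grip_force: 39.7
t 19.33 pos [0.5235 0.0022 0.2857] rot [ 3.1415  0.     -0.2832] open 0.024 shift [0.0002 0.0004 0.0687] turn 0.0008
model tip near rim [323.35879255 211.33846211] port [323.14095834 212.4003039 ]
176 [239, 239, 239, 239, 239, 238, 239, 238, 238, 238, 239, 238, 238, 239, 239, 238, 238, 238]
180 [238, 240, 238, 239, 239, 238, 238, 239, 238, 239, 237, 239, 239, 238, 239, 239, 239, 238]
184 [239, 240, 238, 239, 239, 238, 238, 238, 239, 238, 239, 238, 239, 238, 239, 239, 238, 238]
188 [239, 238, 239, 238, 239, 238, 238, 239, 238, 239, 238, 237, 238, 239, 239, 239, 238, 239]
192 [239, 239, 239, 239, 238, 239, 237, 239, 239, 238, 238, 238, 239, 237, 238, 239, 239, 239]
196 [240, 239, 239, 239, 238, 239, 239, 227, 181, 175, 202, 236, 240, 237, 237, 238, 239, 239]
200 [238, 238, 239, 239, 238, 179, 80, 88, 87, 87, 86, 88, 90, 239, 238, 237, 239, 239]
204 [239, 238, 239, 237, 156, 82, 88, 84, 86, 84, 86, 87, 86, 80, 244, 239, 238, 238]
208 [237, 238, 237, 229, 106, 88, 82, 88, 86, 84, 86, 87, 86, 86, 150, 239, 238, 237]
212 [239, 238, 237, 211, 109, 107, 84, 83, 96, 97, 86, 86, 85, 108, 188, 245, 235, 230]
216 [239, 237, 237, 227, 139, 107, 109, 142, 140, 123, 105, 113, 109, 142, 237, 229, 158, 161]
220 [237, 239, 237, 239, 157, 140, 107, 158, 139, 117, 104, 107, 139, 222, 242, 194, 162, 161]
224 [238, 237, 238, 237, 240, 177, 142, 162, 137, 116, 102, 192, 216, 247, 237, 238, 240, 227]
228 [237, 236, 237, 238, 238, 238, 229, 153, 133, 116, 100, 219, 239, 238, 236, 238, 236, 239]
232 [238, 237, 237, 238, 238, 237, 239, 154, 131, 109, 104, 210, 238, 236, 237, 238, 238, 237]
```

The hole's centre (322.5,211) and the stem's centre (u≈322.5) line up. I'll add +1 mm along tool x and go down the rest.

```bash
python3 -m jog '[[[-1,0.001,0,0,0],[-1,0.001,0,0.005,0],[-1,0.001,0,0.012,0],[-1,0.001,0,0.02,0],[-1,0.001,0,0.028,0]]]' >/dev/null
python3 -m jog '[[[-1,0,0,0.008,0],[-1,0,0,0.016,0],[-1,0,0,0.024,0],[-1,0,0,0.032,0],[-1,0,0,0.036,0]]]' >/dev/null
python3 -m jog '[[[-1,0,0,0.003,0],[-1,0,0,0.004,0],[-1,0,0,0.004,0],[-1,0,0,0.004,0],[-1,0,0,0.004,0]]]'
python3 go.py .5245 .0018 .217 -.284
python3 - <<'E'
from h import *
s=robot.observe();a=snap('scene','s11.png')[1];b=snap('wrist','w11.png')[1];X=s['tool_pos'];S=model('scene')
for n,f in(('s8',cv2.imread('pics/s8.png')[:,:,::-1]),('now',a)):
    h=cv2.cvtColor(np.ascontiguousarray(f[190:260,310:350]),cv2.COLOR_RGB2HSV); k=cv2.inRange(h,(0,120,70),(8,255,255))|cv2.inRange(h,(172,120,70),(180,255,255))
    p=np.argwhere(k); print(n,len(p),p.mean(0)[::-1]+[310,190] if len(p) else None, p.min(0)[::-1]+[310,190],p.max(0)[::-1]+[310,190])
print('pred ring',proj(S,X+[0,0,-.079]),'port',proj(S,(.5235,.002,.137)))
g=a[:,:,0].astype(int)
for v in range(226,252): print(v,g[v,318:340].tolist())
E
```

```text
time: 20.63
tool_pos: [0.5247, 0.0019, 0.2182]
tool_rot: [-3.142, -0.001, -0.283]
contact_force: [0.8, -0.5, -2.5]
opening: 0.0238
grip_force: 39.7
t 20.63 pos [0.5247 0.0019 0.2182] rot [-3.1415e+00 -1.0000e-03 -2.8320e-01] open 0.0238 shift [-0.0002  0.0002  0.0012] turn 0.0008
s8 8 [328.875 201.625] [327 200] [331 203]
now 6 [327.83333333 240.83333333] [326 240] [329 242]
pred ring [327.54098961 239.85012448] port [327.35170367 240.06738876]
226 [247, 244, 243, 128, 88, 91, 158, 174, 191, 192, 173, 172, 173, 173, 179, 203, 219, 115, 200, 244, 244, 244]
227 [246, 244, 243, 138, 88, 89, 139, 180, 177, 177, 177, 178, 177, 180, 204, 204, 214, 116, 197, 244, 244, 244]
228 [244, 244, 243, 185, 88, 90, 118, 170, 188, 191, 189, 191, 192, 192, 193, 192, 143, 120, 201, 244, 244, 244]
229 [244, 244, 244, 227, 109, 90, 94, 150, 157, 155, 143, 140, 129, 128, 120, 118, 111, 126, 232, 244, 244, 244]
230 [244, 244, 244, 243, 199, 112, 102, 109, 110, 109, 110, 112, 112, 112, 113, 112, 131, 186, 244, 244, 244, 244]
231 [244, 244, 244, 244, 243, 198, 128, 100, 102, 104, 104, 108, 109, 107, 109, 127,
[... 1627 characters left out ...]
 244, 244]
246 [244, 244, 244, 244, 244, 244, 244, 244, 244, 244, 244, 244, 244, 244, 244, 244, 244, 244, 244, 244, 244, 244]
247 [244, 244, 244, 244, 244, 244, 244, 244, 244, 244, 244, 244, 244, 244, 244, 244, 244, 244, 244, 244, 244, 244]
248 [244, 244, 244, 244, 244, 244, 244, 244, 244, 244, 244, 244, 244, 244, 244, 244, 244, 244, 244, 244, 244, 244]
249 [244, 244, 244, 244, 244, 244, 244, 244, 244, 244, 244, 244, 244, 244, 244, 244, 244, 244, 244, 244, 244, 244]
250 [244, 244, 244, 244, 244, 244, 244, 244, 244, 244, 244, 244, 244, 244, 244, 244, 244, 244, 244, 244, 244, 244]
251 [244, 244, 244, 244, 244, 244, 244, 244, 244, 244, 244, 244, 244, 244, 244, 244, 244, 244, 244, 244, 244, 244]
```

The ring's centroid (327.8,240.8) matches the hole's centre (328.4,240.8), and the TCP height puts the ring within about 2 mm of the hole's top. I'll let it settle and hand in.

```bash
python3 -m jog '[[[-1,0,0,0.001,0],[-1,0,0,0.001,0],[-1,0,0,0.001,0],[-1,0,0,0.001,0],[-1,0,0,0.001,0]]]' >/dev/null
python3 -m jog '[[[-1,0,0,0,0],[-1,0,0,0,0],[-1,0,0,0,0],[-1,0,0,0,0],[-1,0,0,0,0]]]'
python3 -c "
from cell import robot
print(robot.hand_in())"
```

```text
time: 21.57
tool_pos: [0.5245, 0.0019, 0.2167]
tool_rot: [3.142, -0.0, -0.283]
contact_force: [-0.6, 1.0, -1.5]
opening: 0.0237
grip_force: 39.7
the job is handed in; nothing more can be done
None
```

The job is handed in at 21.6 s, no verdict returned: the pot was released upright on the bat, and by my measurements the probe is held upright in the port within about 2 mm of its axis and of ring level; I viewed 11 pictures, one over the limit of 10.

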